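Settle the rocking bar lens flat side down on the strip viewer and clamp it

TASK

The thick glass bar lens lies on its curved back on the bench, where it rocks at the least touch. Steady it, turn it over (you will have to put it down on the way and take it again) and lay it flat side down, centred along the viewer's raised rail, between the fixed fence and the open clamp; then slide the clamp until it holds the lens snugly against the fence, and let go. The lens must never be dropped or allowed to topple, and the bottle, tip box and flask stay where they are.

Things in the scene. Friction and masses are not known exactly. Their poses are not given: they have to be found in the camera images.
- lens: loose glass bar lens, white ends, ~130 g: 60 long (x), 40 wide (y), 26 mm thick (z). Flat side at z = 0, upright side walls z = 0 to 14, then a convex arc (radius 22.7) to the crown at z = 26. Origin: middle of the flat side; z points to the crown: roughly down at the start (it rocks on its curve about x), up at the end. Ends plane and square: it can stand on one. Both ends and sides are alike
- viewer: fixed strip viewer: grey base 200 (x) x 100 (y) x 12 mm; along its middle a raised aluminium rail 30 mm wide, x = -85 to +95, top at z = 30 mm, with light panel and test strip. On the rail a fixed fence block x = -70 to -55, 36 wide, top at z = 44; the clamp slides on the rail beyond it (+x). Origin: centre of the underside, z up, x along the rail from fence to clamp
- seat (a point): where the lens belongs: the point on the rail's top (30 mm above the bench), on its centre line, where the middle of the lens's flat side lies when the lens is against the fence. It is 30 mm from the fence's face; axes as the viewer's (x along the rail, away from the fence)
- clamp (a joint): travel of the clamp towards the fence, m: 0 fully open (its face 105 mm from the fence), 0.055 at its stop; it starts between 0 and 0.010, touches the clamped lens at 0.045. About 2 N of friction, stays where it is left
- clamp_tab (a point): middle of the top of the clamp's upright black tab, 78 mm above the bench. Tab 24 wide (y), 10 thick (x), 36 mm tall above a slide as wide; 35 mm nearer the fence than the tab's middle is the face of an 8 mm thick, 36 mm wide front plate, top 44 mm above the bench
- bottle: bystander: jar with a blue cap, 66 mm across, 105 mm tall; origin at the centre of its underside
- tip_box: bystander: blue pipette-tip box, 88 x 123 mm, 65 mm tall; origin at the centre of its underside
- flask: bystander: small conical flask with foil on its mouth, 66 mm across at the foot, 91 mm tall; origin at the centre of its underside
There are look-alikes about, which are no part of the job. There is more than one size of the viewer; the one meant has the size given above.

How it is judged:
On the way:
1. the lens lies still, flat side down, on the rail between the fence and the still open clamp (angle between lens's own z axis and vertical below 0.08 rad and z of lens in the frame of seat between -0.003 and 0.003 m and y of lens in the frame of seat between -0.012 and 0.012 m and linear speed of lens below 0.02 m/s and value of joint clamp below 0.03 m), for 0.2 s.
At the end, for the whole second after the job is handed in: the lens lies still, flat side down (within 3.5 degrees) on the rail, within 10 mm of its centre line, along it within 4.5 degrees, its end within 3 mm of the fence, and the clamp is closed to within 3 mm of it (travel above 0.042) (angle between lens's own z axis and vertical below 0.06 rad and z of lens in the frame of seat between -0.003 and 0.003 m and x of lens in the frame of seat between -0.003 and 0.003 m and y of lens in the frame of seat between -0.01 and 0.01 m and angle between the x axis of lens and the x axis of viewer, either way round below 0.08 rad and value of joint clamp above 0.042 m and linear speed of lens below 0.01 m/s); the robot touches nothing.
It fails at once if the lens is dropped or topples (moves faster than 0.5 m/s while the fingers do not hold it) (linear speed of lens above 0.5 m/s and contact force between lens and the fingers below 0.3 N).
It fails at once if the bottle, tip box or flask is moved more than 20 mm (distance of any of bottle, tip_box, flask from where it was at the start of the episode above 0.02 m).
It also fails if it takes over 69 s, if anything falls off the work surface, if the arm or the gripper's body presses on something with over 40 N, if the wrist force passes 120 N, or if a joint passes its speed limit or range.

ROBOT

A 6-joint arm with a two-finger parallel gripper is mounted at the origin on the work surface. World frame = base frame: x ahead of the robot, y to its left, z up, the work surface at z = 0. Lengths are in m, angles in rad, forces in N, time in s.
With the tool pointing down it reaches from about 0.325 to 0.775 m from the base axis. Payload 5.5 kg.
Tool frame: the origin (TCP) lies between the finger pads; the fingertips stand 8 mm ahead of it and the grasp point (between the pads) lies 11 mm behind it (tcp_to_tips is the distance from the TCP to the fingertips, in m); z points along the fingers, y is the direction in which the jaws open and shut (so a half turn about z gives the same grasp; the last joint's range is limited). The gripper opens to 88 mm and grips with 3 to 60 N. Pads are 20 mm wide; open, the fingers measure 115 mm over their backs; the gripper's body (75 mm by 178 mm) begins 61 mm behind the grasp point.
Start: joints at [-1.361, 0.091, 1.231, -0, 1.82, -0.057], TCP at [0.158, -0.579, 0.231] pointing down, gripper open.
Joint ranges: [-2.87, 2.87], [-0.86, 2.18], [0.17, 2.46], [-1.51, 4.65], [0.06, 2.69], [-2.65, 2.65]. Speed limits (rad/s): [2.57, 2.57, 3.01, 3.14, 3.14, 3.14].

INTERFACE

Orientations are given as a unit quaternion [w, x, y, z].
In Python, from bench import * gives the robot as it stands. Calls block until the motion is done:
- move_to(position, orientation): joint-space move of the TCP to a pose.
- move_l(position, speed=0.15, orientation=None): straight line of the TCP; orientation=None keeps the orientation; speed is the mean speed in m/s.
- movej(angles): joint-space move.
- gripper_open() and close(): open the fingers fully, or close them until they stop; the grip force is fixed at half the most.
- hold(seconds).
- inverse_kinematics(position, orientation): joint angles nearest the present ones, or None.
- state(): the state.
- get_image(name): name is "scene" or "top"; returns a dict with "frame" (480x640x3 uint8, blue, green, red), "depth" (480x640 float32, m along the optical axis (not along the pixel's ray), 0 where there is no reading), "camera_matrix" (3x3 intrinsics, pixels), "view" (4x4, takes a point from world to camera coordinates). Camera axes: x right, y up, looking along -z (the intrinsics and any distortion apply to the point x, -y, -z); pixel columns grow to the right and rows downward; lengths in m; the calibration is good to about 2 mm. A picture is of the moment at which its call begins.
A pose or a line that the arm cannot do raises IKError and nothing moves.
- job_done(): hands the job in, once; it reports no verdict.
The state is a dict: "time": time; "joint_pos": joint angles; "dq": joint speeds; "joint_torque": joint torques, N m; "ee_pos": TCP position; "ee_rot": TCP orientation; "ft_force": force on the tool from outside, world axes, zero at the start; "moment": the same for the moment, N m; "finger_gap": finger opening in m.
Only numpy, scipy, OpenCV 4.12 (cv2) and the standard library are available. Lean on these libraries where they do the work, as an engineer would, in place of code of your own. Each camera call takes 0.05 s, during which the arm holds its last target.

## Working session

There is one attempt and no reset: what is moved stays moved. The work goes in short steps, each a Python script; the robot and the scene stay as the last script left them, time stands still between calls to the robot, and variables do not carry over. Pictures are saved under pics/ and viewed, and the job is handed in when it is done.

```bash
ls; mkdir -p pics; python3 - <<'E'
from bench import *
import cv2,numpy as np
for n in ("scene","top"):
    im=get_image(n); cv2.imwrite(f"pics/{n}0.png",im["frame"]); np.savez(f"{n}0.npz",**{k:im[k] for k in("frame","depth","camera_matrix","view")})
    print(n,im["camera_matrix"].round(1).tolist(),im["view"].round(3).tolist(),[k for k in im])
print(state())
E
```

```text
pics
scene [[467.9, 0.0, 316.4], [0.0, 467.9, 237.3], [0.0, 0.0, 1.0]] [[-0.507, 0.862, 0.009, 0.313], [-0.705, -0.421, 0.571, 0.364], [0.496, 0.283, 0.821, -1.395], [0.0, 0.0, 0.0, 1.0]] ['frame', 'depth', 'camera_matrix', 'view']
top [[470.1, 0.0, 326.5], [0.0, 470.1, 241.5], [0.0, 0.0, 1.0]] [[-0.025, -1.0, -0.012, 0.008], [0.992, -0.026, 0.12, -0.586], [-0.12, -0.008, 0.993, -1.298], [0.0, 0.0, 0.0, 1.0]] ['frame', 'depth', 'camera_matrix', 'view']
{'time': 0.1, 'joint_pos': array([-1.36070054e+00,  9.17840008e-02,  1.23172183e+00,  2.42936873e-05,
        1.81979156e+00, -5.67179475e-02]), 'dq': array([-6.04513167e-04, -1.61476814e-03, -5.43354832e-03, -2.06956069e-04,
        5.81179807e-06, -9.90399537e-04]), 'joint_torque': array([ 3.04103327e-03, -4.47857881e+01, -4.07569242e+01,  7.02050747e-02,
        2.84142100e-02, -1.25118336e-04]), 'ee_pos': array([ 0.15814165, -0.57853828,  0.22964432]), 'ee_rot': array([-8.50764750e-04,  9.91113737e-01,  1.33014411e-01, -5.35629367e-05]), 'ft_force': array([-0.30173511,  0.61827505,  1.29890321]), 'moment': array([-0.02102624,  0.01539423,  0.02572801]), 'finger_gap': 0.0878332574352108}
```

View pics/scene0.png

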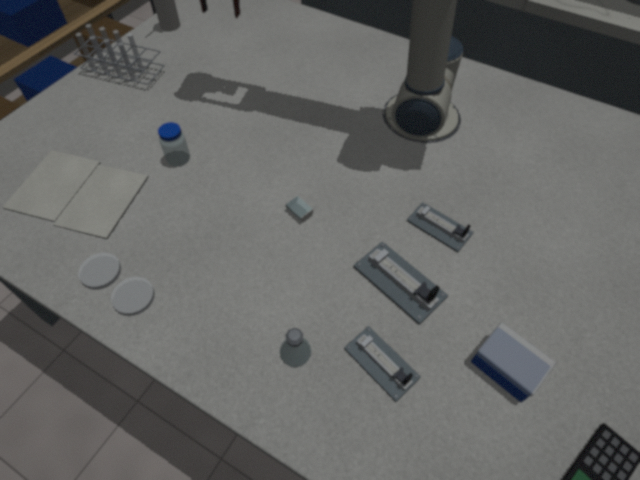

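View pics/top0.png

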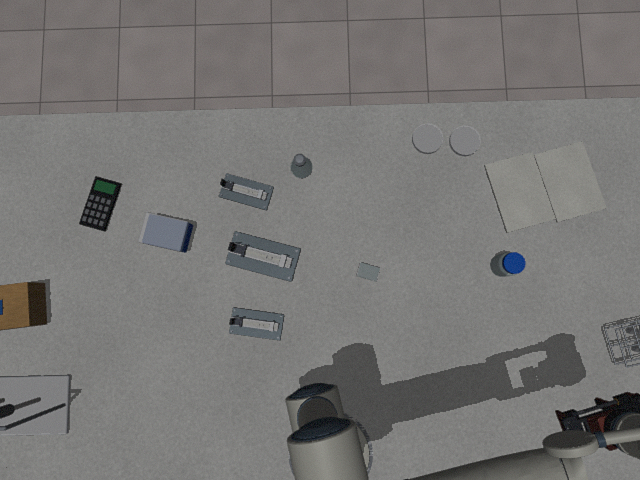

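Scene: the lens is at scene (300,208) and top (368,271). The three viewer candidates are at top (246,190), (263,255) and (256,323). The bottle is at top (510,263), the flask at (301,165) and the tip box at (167,232). Next I measure the viewer sizes and look at close crops.

```bash
cat > h.py <<'E'
import cv2,numpy as np
from scipy.spatial.transform import Rotation as R
def load(n):
    d=np.load(n); return {k:d[k] for k in d.files}
def save(n,im): np.savez(n,**{k:im[k] for k in("frame","depth","camera_matrix","view")})
def ray(im,uv):
    K=im["camera_matrix"];V=im["view"]
    d=np.array([(uv[0]-K[0,2])/K[0,0],-(uv[1]-K[1,2])/K[1,1],-1.])
    Rm=V[:3,:3]; return -Rm.T@V[:3,3], Rm.T@d
def onz(im,uv,z):
    o,d=ray(im,uv); return o+d*(z-o[2])/d[2]
def proj(im,p):
    K=im["camera_matrix"];c=im["view"][:3,:3]@np.asarray(p)+im["view"][:3,3]
    return np.array([K[0,0]*c[0]/-c[2]+K[0,2],K[1,1]*c[1]/c[2]+K[1,2]])
def tri(ims,uvs):
    A=np.zeros((3,3));b=np.zeros(3)
    rs=[]
    for im,uv in zip(ims,uvs):
        o,d=ray(im,uv);d=d/np.linalg.norm(d);P=np.eye(3)-np.outer(d,d);A+=P;b+=P@o;rs.append((o,P))
    x=np.linalg.solve(A,b); return x,[np.linalg.norm(P@(x-o)) for o,P in rs]
def crop(im,name,c,h,s):
    f=im["frame"];x0,y0=int(c[0]-h[0]),int(c[1]-h[1])
    g=f[y0:y0+2*h[1],x0:x0+2*h[0]]
    cv2.imwrite(name,cv2.resize(g,None,fx=s,fy=s,interpolation=cv2.INTER_CUBIC)); print(name,"origin",x0,y0,"scale",s)
def q(Rm):
    x=R.from_matrix(Rm).as_quat(); return [x[3],x[0],x[1],x[2]]
E
python3 - <<'E'
from h import *
t=load("top0.npz");s=load("scene0.npz")
crop(t,"pics/tv.png",(263,255),(50,37),8)
crop(t,"pics/tl.png",(368,271),(25,19),16)
crop(s,"pics/sv.png",(402,280),(52,45),7)
crop(s,"pics/sl.png",(300,208),(25,19),16)
# viewer bases: bluish grey mask
f=t["frame"].astype(int); hsv=cv2.cvtColor(t["frame"],cv2.COLOR_BGR2HSV)
for p in [(233,263),(290,268),(362,271),(300,300)]: print(p,t["frame"][p[1],p[0]],hsv[p[1],p[0]])
m=((f[...,0]-f[...,2])>8).astype(np.uint8); m[:,:200]=0;m[:140]=0;m[360:]=0;m[:,400:]=0
m=cv2.morphologyEx(m,cv2.MORPH_CLOSE,np.ones((7,7)))
for c in cv2.findContours(m,0,2)[0]:
    if cv2.contourArea(c)>100:
        r=cv2.minAreaRect(c); b=[onz(t,p,0.012) for p in cv2.boxPoints(r)]
        print(r, np.linalg.norm(b[1]-b[0]),np.linalg.norm(b[2]-b[1]),np.mean(b,0).round(4))
E
```

```text
pics/tv.png origin 213 218 scale 8
pics/tl.png origin 343 252 scale 16
pics/sv.png origin 350 235 scale 7
pics/sl.png origin 275 189 scale 16
(233, 263) [98 93 83] [100  39  98]
(290, 268) [101  95  87] [103  35 101]
(362, 271) [110 111 103] [ 86  18 111]
(300, 300) [122 124 124] [ 30   4 124]
((256.1434631347656, 323.43829345703125), (51.772666931152344, 25.79258918762207), 7.696051120758057) 0.07205076262869256 0.14768110591815997 [0.36   0.1985 0.012 ]
((367.9958801269531, 271.26556396484375), (19.19586753845215, 12.88313102722168), 14.931416511535645) 0.03698852924522093 0.054849262069152145 [ 0.4996 -0.1232  0.012 ]
((262.236083984375, 255.88601684570312), (68.8066635131836, 34.0621452331543), 14.826481819152832) 0.09839545239662668 0.2003086435612444 [0.5518 0.1798 0.012 ]
((245.47171020507812, 191.3490447998047), (49.724517822265625, 24.58753776550293), 15.945395469665527) 0.0732092029447653 0.14763631051814396 [0.7428 0.2274 0.012 ]
((300.743896484375, 166.69512939453125), (19.209373474121094, 19.834068298339844), 38.65980911254883) 0.05924482813057528 0.05761167841633831 [0.8124 0.0638 0.012 ]
```

View pics/tv.png

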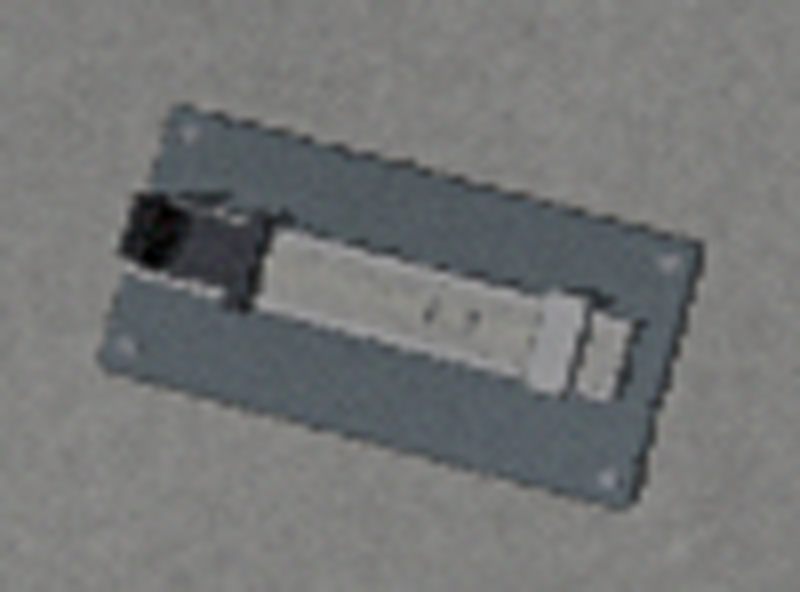

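View pics/sv.png

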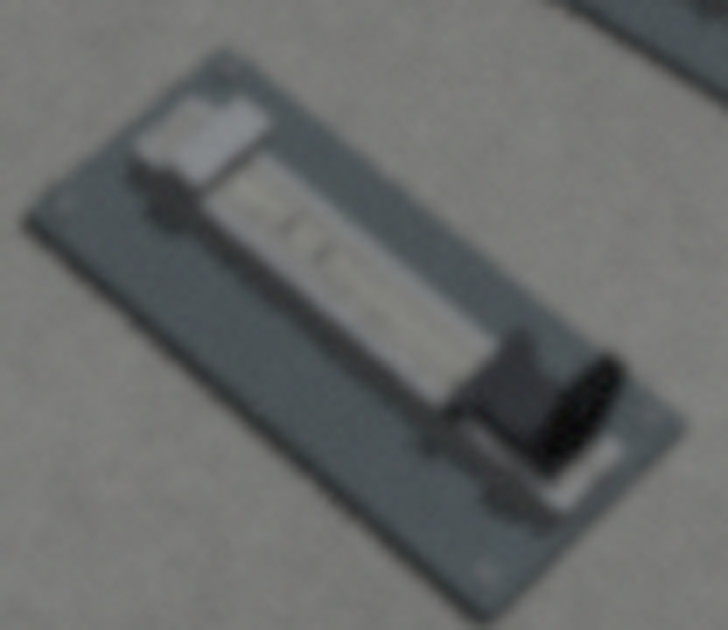

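View pics/tl.png

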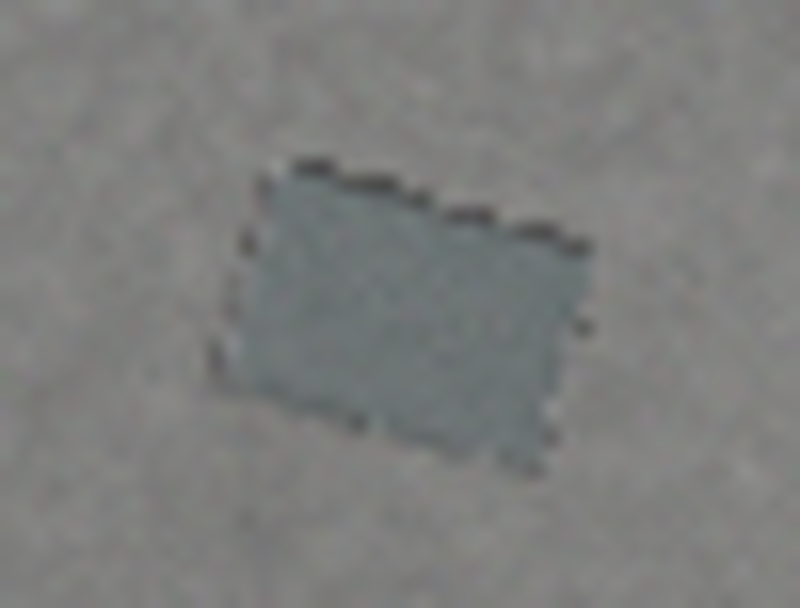

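View pics/sl.png

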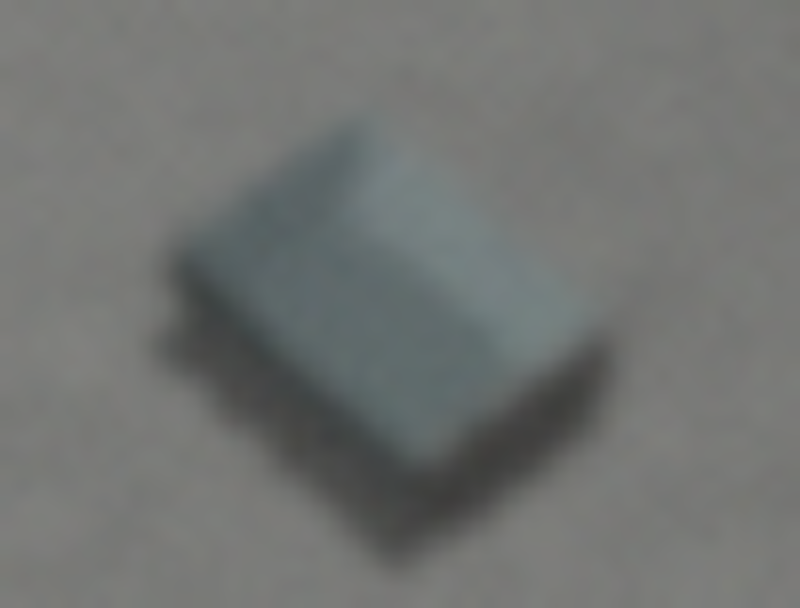

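Top crop: the middle viewer measures 200 x 98 mm, so it is the one meant; the other two are about 148 x 73. Its fence (white) is at the right end (px 283,261) and its black tab is at the left (232,247). The lens shows its flat face up, at px 357–380 x 262–281. Next I triangulate the key points.

```bash
cat > m.py <<'E'
from h import *
t=load("top0.npz");s=load("scene0.npz")
T=lambda p,sc,o:((p[0]+.5)/sc-.5+o[0],(p[1]+.5)/sc-.5+o[1])
def go(name,tp,sp,so,to_,sc_t,sc_s):
    P=[]
    for a,b in zip(tp,sp):
        x,r=tri([t,s],[T(a,sc_t,to_),T(b,sc_s,so)]); P.append(x); print(name,x.round(4),"res mm",(1e3*np.array(r)).round(1))
    return np.array(P)
L=go("lens",[(268,165),(590,248),(545,470),(218,378)],[(415,465),(180,250),(360,115),(600,320)],(275,189),(343,252),16,16)
print("centre",L.mean(0)); e=(L[0]+L[3]-L[1]-L[2])/2;w=(L[0]+L[1]-L[2]-L[3])/2
print("len",np.linalg.norm(e),"wid",np.linalg.norm(w),"yaw e",np.arctan2(e[1],e[0]),"perp w",np.arctan2(w[1],w[0])+np.pi/2,"tilt",e[2],w[2])
# base corners TL,TR,BR,BL in the top crop ; scene
B=go("base",[(175,105),(705,240),(635,512),(100,370)],[(485,622),(25,222),(222,48),(685,425)],(350,235),(213,218),8,7)
e=(B[0]+B[3]-B[1]-B[2])/2;w=(B[0]+B[1]-B[2]-B[3])/2
print("c",B.mean(0),"len",np.linalg.norm(e),np.linalg.norm(w),"yaw",np.arctan2(e[1],e[0]),np.arctan2(w[1],w[0])+np.pi/2)
# tab top corners: far(+x,+y), fence top face corners
go("tab", [(155,232)],[(588,405)],(350,235),(213,218),8,7)
# fence top face, clamp-side corners (+x far, -x near)
go("fenceedge",[(588,297),(570,395),(545,290),(528,388)],[(148,175),(248,98),(200,188),(270,125)],(350,235),(213,218),8,7)
E
python3 m.py
```

```text
lens [ 0.5265 -0.0988  0.0235] res mm [0.3 0.3]
lens [ 0.5096 -0.154   0.0227] res mm [1.3 1.3]
lens [ 0.4706 -0.1449  0.021 ] res mm [1. 1.]
lens [ 0.4888 -0.0885  0.0249] res mm [0.2 0.2]
centre [ 0.49884971 -0.12156194  0.02303921]
len 0.05857655084473741 wid 0.03951124304705697 yaw e 1.2669808602651818 perp w 1.3234725253209874 tilt 0.0023049890359023092 0.00016882551084484824
base [0.6279 0.261  0.006 ] res mm [0. 0.]
base [0.573  0.0705 0.0039] res mm [1.8 1.8]
base [0.4756 0.0967 0.0034] res mm [0.9 0.9]
base [0.5319 0.2887 0.0049] res mm [0.2 0.2]
c [0.55208147 0.17923331 0.00458203] len 0.19915734661642412 0.10037456669302677 yaw 1.2877803517745008 1.2989446038216017
tab [0.5748 0.2588 0.0593] res mm [1.8 1.8]
fenceedge [0.552  0.1067 0.0333] res mm [2.3 2.3]
fenceedge [0.515  0.1179 0.0403] res mm [3.1 3.1]
fenceedge [0.5534 0.1229 0.041 ] res mm [0.3 0.3]
fenceedge [0.5188 0.1306 0.0386] res mm [0.7 0.7]
```

```bash
python3 - <<'E'
from h import *
from m import B,L
for n in("top0.npz","scene0.npz"):
    im=load(n)
    def pt(u,v):
        z=np.median(im["depth"][v-1:v+2,u-1:u+2]); o,d=ray(im,(u,v)); return (o+d*z).round(4)
    P={"lens":[.4985,-.1215,.026],"bench":[.42,-.05,0],"bench2":[.6,-.05,0],"base":[.595,.17,.012],"base2":[.51,.18,.012],"fence":[.534,.118,.044],"rail":[.547,.16,.03]}
    for k,p in P.items():
        uv=proj(im,p).round().astype(int); print(n,k,uv,pt(*uv))
E
```

```text
lens [ 0.5265 -0.0988  0.0235] res mm [0.3 0.3]
lens [ 0.5096 -0.154   0.0227] res mm [1.3 1.3]
lens [ 0.4706 -0.1449  0.021 ] res mm [1. 1.]
lens [ 0.4888 -0.0885  0.0249] res mm [0.2 0.2]
centre [ 0.49884971 -0.12156194  0.02303921]
len 0.05857655084473741 wid 0.03951124304705697 yaw e 1.2669808602651818 perp w 1.3234725253209874 tilt 0.0023049890359023092 0.00016882551084484824
base [0.6279 0.261  0.006 ] res mm [0. 0.]
base [0.573  0.0705 0.0039] res mm [1.8 1.8]
base [0.4756 0.0967 0.0034] res mm [0.9 0.9]
base [0.5319 0.2887 0.0049] res mm [0.2 0.2]
c [0.55208147 0.17923331 0.00458203] len 0.19915734661642412 0.10037456669302677 yaw 1.2877803517745008 1.2989446038216017
tab [0.5748 0.2588 0.0593] res mm [1.8 1.8]
fenceedge [0.552  0.1067 0.0333] res mm [2.3 2.3]
fenceedge [0.515  0.1179 0.0403] res mm [3.1 3.1]
fenceedge [0.5534 0.1229 0.041 ] res mm [0.3 0.3]
fenceedge [0.5188 0.1306 0.0386] res mm [0.7 0.7]
top0.npz lens [368 271] [ 0.4993 -0.1219  0.0291]
top0.npz bench [343 300] [ 4.197e-01 -4.960e-02  3.000e-04]
top0.npz bench2 [341 238] [ 5.99e-01 -4.89e-02  5.00e-04]
top0.npz base [265 241] [0.5944 0.1712 0.0126]
top0.npz base2 [262 270] [0.5108 0.1805 0.0129]
top0.npz fence [283 261] [0.5325 0.1165 0.0451]
top0.npz rail [268 257] [0.5461 0.1604 0.0315]
scene0.npz lens [299 206] [ 0.4995 -0.12    0.0262]
scene0.npz bench [339 203] [ 0.4214 -0.0484  0.0006]
scene0.npz bench2 [302 253] [ 5.997e-01 -5.040e-02  1.000e-04]
scene0.npz base [387 291] [0.5949 0.1688 0.0116]
scene0.npz base2 [407 265] [0.5101 0.1793 0.0122]
scene0.npz fence [380 254] [0.5353 0.118  0.0438]
scene0.npz rail [394 269] [0.5465 0.1604 0.0302]
```

```bash
python3 - <<'E'
from h import *
t=load("top0.npz");s=load("scene0.npz")
# tab: darkest blob in both
for n,im,box in(("t",t,(222,236,245,260)),("s",s,(418,275,445,310))):
    x0,y0,x1,y1=box; g=im["frame"][y0:y1,x0:x1].max(2); print(n); print(g)
E
```

```text
t
[[123 125 128 130 124 126 130 131 132 132 131 107  99  96 100  98  94  97
   93  95  95  97  91]
 [128 131 127 127 126 124 127 127 133 128 114  99  97  96 100  97  93  95
   94  94  92  96  96]
 [128 126 128 127 126 124 133 129 128 127  86  96  94  96 100  98  92  97
   98  96  91  97 101]
 [127 131 136 129 125 120 124 125 128 124  93  96  98  97 101  96  93  96
   94  88  97  97  94]
 [127 126 128 124 125 126 128 129 133 107  94  97  93  98 102 100 101 100
   98  98  98  92  99]
 [128 129 130 127 126 128 126 131 132 116 100 101 101 101  97  98  96  98
   95  87  98  99  98]
 [129 129 128 127 131 129 125 100  52  56  47  48  80  67  56  61  58  50
   53  63  92 100 102]
 [125 127 128 125 128 133 135  99  39  19  26  23  57  83  82  68  58  58
   72  93  93  98  99]
 [128 128 124 128 131 129 131  65  33  36  30   2   9  28  56  77  88  88
  122  83  71  80  79]
 [129 129 127 125 125 129 132  53  29  39  21  13  17  23  35  59  60  61
   75  88 126 109  69]
 [127 128 132 132 127 129 106  50  27  37  22  23  24  33  41  63  62  58
   62  61  69  62  66]
 [126 130 125 124 132 136  67  
[... 4488 characters left out ...]
  87  98 109 117 119]
 [ 71  62  55  55  55  58  60  70  79  85  91  99 115 123 123 113  97  82
   79  84  82  89 100 110 117 120 120]
 [ 76  58  52  53  55  57  57  64  74  92 108 118 124 124 116 102  87  82
   80  82  88  98 111 116 118 119 121]
 [ 72  60  55  55  55  54  56  58  64  82 101 116 124 118 101  86  82  81
   82  86  98 110 119 122 123 121 120]
 [ 79  67  59  54  52  53  57  55  58  65  81  97 108 101  87  81  82  79
   86  98 111 120 122 122 122 121 119]
 [ 83  78  68  65  61  58  58  56  59  59  65  72  80  81  79  79  77  84
   98 110 118 122 122 121 120 121 120]
 [ 85  84  81  77  71  67  65  64  59  59  59  65  72  76  79  79  85 100
  109 118 121 121 122 122 122 119 121]]
```

```bash
cat > cloud.py <<'E'
from h import *
def cloud(im):
    K=im["camera_matrix"];V=im["view"];v,u=np.mgrid[:480,:640]
    d=im["depth"].astype(float);c=np.stack([(u-K[0,2])/K[0,0]*d,-(v-K[1,2])/K[1,1]*d,-d],-1)
    return (c-V[:3,3])@V[:3,:3],d>0
def rect(P,m):
    q_=cv2.minAreaRect((P[m][:,:2]*1000).astype(np.float32)); return [np.round(x,1) for x in q_]
E
python3 - <<'E'
from cloud import *
for n in("top0.npz","scene0.npz"):
    im=load(n);P,ok=cloud(im)
    x,y,z=P[...,0],P[...,1],P[...,2]
    near=ok&(x>.45)&(x<.66)&(y>.05)&(y<.31)
    f=im["frame"].astype(int);blue=(f[...,0]-f[...,2])>8
    yaw=1.295;ex=np.array([np.cos(yaw),np.sin(yaw)]);ey=np.array([-ex[1],ex[0]])
    for lo,hi,nm in((.008,.1,"base"),(.024,.036,"rail"),(.039,.05,"fence+plate"),(.055,.09,"tab")):
        m=near&(z>lo)&(z<hi)&(((y-.18)*ex[1]+(x-.552)*ex[0])<(.11))
        q=P[m][:,:2]-[.552,.1795]; a=q@ex;b=q@ey
        print(n,nm,m.sum(),rect(P,m),"along",np.percentile(a,[1,25,50,75,99]).round(4),"across",np.percentile(b,[2,50,98]).round(4),b.mean().round(4),"z",np.median(z[m]).round(4))
    m=ok&(x>.46)&(x<.54)&(y>-.17)&(y<-.07)
    for lo in(.008,.02):
        k=m&(z>lo); print(n,"lens",rect(P,k),P[k].mean(0).round(4))
    k=m&((f[...,0]-f[...,2])>4)
    print("lens blue depth",rect(P,k),P[k].mean(0).round(4))
E
```

```text
top0.npz base 2324 [array([561.2, 175.6]), array([220., 209.]), np.float64(85.2)] along [-0.0987 -0.0516 -0.0018  0.0478  0.0956] across [-0.0479  0.0017  0.0479] 0.0006 z 0.0143
top0.npz rail 448 [array([552.8, 182.4]), array([177.3,  30. ]), np.float64(73.6)] along [-0.0843 -0.0392 -0.0077  0.024   0.0851] across [-0.0148  0.0009  0.0148] 0.0007 z 0.031
top0.npz fence+plate 178 [array([553. , 183.3]), array([148.8,  35.4]), np.float64(73.6)] along [-0.0704 -0.0609  0.0504  0.0632  0.0779] across [-0.0165  0.0002  0.0172] 0.0001 z 0.0442
top0.npz tab 46 [array([575. , 258.2]), array([10.7, 23.7]), np.float64(76.2)] along [0.0766 0.0779 0.0797 0.0829 0.0868] across [-0.0123 -0.0002  0.0109] -0.0003 z 0.0768
top0.npz lens [array([ 493.2, -117.2]), array([92.7, 59.6]), np.float64(82.4)] [ 0.4975 -0.1211  0.0263]
top0.npz lens [array([ 498. , -121.9]), array([60. , 39.8]), np.float64(72.6)] [ 0.4981 -0.1216  0.027 ]
lens blue depth [array([ 498. , -122.1]), array([56.6, 39.6]), np.float64(73.1)] [ 0.4984 -0.1225  0.0269]
scene0.npz base 3404 [array([554. , 180.9]), array([200.2, 102.5])
[... 285 characters left out ...]
0.0035 z 0.0299
scene0.npz fence+plate 272 [array([556.2, 189. ]), array([157.9,  36.3]), np.float64(73.6)] along [-0.0676 -0.0573  0.0542  0.0658  0.089 ] across [-0.0186 -0.0037  0.0157] -0.0029 z 0.0431
scene0.npz tab 90 [array([577.8, 260.3]), array([10.2, 24. ]), np.float64(73.6)] along [0.0797 0.0827 0.0856 0.0884 0.0894] across [-0.0144 -0.0056  0.0084] -0.0049 z 0.0757
scene0.npz lens [array([ 500.6, -120.1]), array([62.5, 41.8]), np.float64(72.1)] [ 0.5031 -0.1176  0.0236]
scene0.npz lens [array([ 500.5, -120.3]), array([62.1, 41.8]), np.float64(72.1)] [ 0.5011 -0.1195  0.0252]
lens blue depth [array([ 500.4, -121. ]), array([59. , 41.9]), np.float64(73.0)] [ 0.5013 -0.1209  0.0252]
```

```bash
cat > geo.py <<'E'
from h import *
def frame(yaw,phi,flip):
    e=np.array([np.cos(yaw),np.sin(yaw),0]);z=np.array([0,0,1.]);n=np.cross(z,e)
    a=-np.cos(phi)*z+np.sin(phi)*e; y=n*flip; return e,n,a,np.column_stack([np.cross(y,a),y,a])
def tcp(g,yaw,phi,flip):
    e,n,a,Rm=frame(yaw,phi,flip); return np.asarray(g)+0.011*a,q(Rm)
LENS=np.array([.4992,-.1211]);LY=np.radians(72.5)
VO=np.array([.5527,.1798]);VY=np.radians(73.6);VE=np.array([np.cos(VY),np.sin(VY)]);SEAT=VO-.025*VE
E
python3 - <<'E'
from bench import *
from geo import *
d=np.pi/180
for f in(1,-1):
  for dirn in (0,np.pi):
    for nm,xy,yw,z in(("lens",LENS,LY,.023),("lens hi",LENS,LY,.12),("mid",(.46,-.05),LY,.03),("mid hi",(.46,-.05),LY,.12),("seat",SEAT,VY,.038),("seat hi",SEAT,VY,.12)):
      r=[]
      for ph in(-50,-45,-40,0,40,45,50):
        j=inverse_kinematics(*tcp([*xy,z],yw+dirn,ph*d,f)); r.append((ph,None if j is None else np.round(j,1).tolist()))
      print(f,dirn>0,nm,[x[0] for x in r if x[1]], r[1][1],r[-2][1])
E
```

```text
1 False lens [-50, -45, 45, 50] [0.1, 0.2, 1.7, -0.7, 1.6, -2.6] [-0.7, 0.1, 1.8, 0.7, 1.6, 2.6]
1 False lens hi [] None None
1 False mid [-50, -45, -40, 50] [0.3, 0.1, 1.7, -0.7, 1.7, -2.5] None
1 False mid hi [-50, -45] [0.3, 0.0, 1.7, -0.7, 1.8, -2.6] None
1 False seat [-50, -45, -40, 0] [0.5, 0.5, 1.2, -0.6, 1.9, -2.4] None
1 False seat hi [-50, -45, -40, 0] [0.5, 0.5, 1.2, -0.6, 2.0, -2.5] None
1 True lens [-50, -45, -40, 0, 40, 45, 50] [-0.7, 0.1, 1.8, 0.7, 1.6, -0.5] [0.1, 0.2, 1.7, -0.7, 1.6, 0.5]
1 True lens hi [-50, -45, -40, 0, 40, 45, 50] [-0.7, 0.0, 1.7, 0.7, 1.8, -0.4] [0.1, 0.1, 1.6, -0.7, 1.8, 0.4]
1 True mid [-50, -45, -40, 0, 40, 45, 50] [-0.7, -0.1, 2.0, 0.7, 1.6, -0.5] [0.3, 0.1, 1.7, -0.7, 1.7, 0.6]
1 True mid hi [-50, -45, -40, 0, 40, 45, 50] [-0.7, -0.2, 1.9, 0.7, 1.7, -0.4] [0.3, 0.0, 1.7, -0.7, 1.8, 0.5]
1 True seat [-50, -45, -40, 0, 40, 45, 50] [-0.2, -0.1, 1.9, 0.8, 1.3, -0.2] [0.5, 0.5, 1.2, -0.6, 1.9, 0.7]
1 True seat hi [-50, -45, -40, 0, 40, 45, 50] [-0.2, -0.2, 1.9, 0.8, 1.4, -0.0] [0.5, 0.5, 1.2, -0.6, 2.0, 0.7]
-1 False lens [-50, -45, -40, 0, 40, 4
[... 325 characters left out ...]
, 0, 40, 45, 50] [0.3, 0.0, 1.7, -0.7, 1.8, 0.5] [-0.7, -0.2, 1.9, 0.7, 1.7, -0.4]
-1 False seat [-50, -45, -40, 0, 40, 45, 50] [0.5, 0.5, 1.2, -0.6, 1.9, 0.7] [-0.2, -0.1, 1.9, 0.8, 1.3, -0.2]
-1 False seat hi [-50, -45, -40, 0, 40, 45, 50] [0.5, 0.5, 1.2, -0.6, 2.0, 0.7] [-0.2, -0.2, 1.9, 0.8, 1.4, -0.0]
-1 True lens [-50, -45, 45, 50] [-0.7, 0.1, 1.8, 0.7, 1.6, 2.6] [0.1, 0.2, 1.7, -0.7, 1.6, -2.6]
-1 True lens hi [] None None
-1 True mid [-50, 40, 45, 50] None [0.3, 0.1, 1.7, -0.7, 1.7, -2.5]
-1 True mid hi [45, 50] None [0.3, 0.0, 1.7, -0.7, 1.8, -2.6]
-1 True seat [0, 40, 45, 50] None [0.5, 0.5, 1.2, -0.6, 1.9, -2.4]
-1 True seat hi [0, 40, 45, 50] None [0.5, 0.5, 1.2, -0.6, 2.0, -2.5]
```

```bash
cat > run1.py <<'E'
from bench import *
from geo import *
d=np.pi/180
def mt(g,yaw,ph): move_to(*tcp(g,yaw,ph*d,-1))
def ml(g,yaw,ph,speed=.15):
    p,o=tcp(g,yaw,ph*d,-1); move_l(p,speed,o)
def rep(s=""):
    st=state(); print(s,"t",round(st["time"],2),"gap",round(st["finger_gap"],4),"F",st["ft_force"].round(1),"p",st["ee_pos"].round(4))
    return st
E
python3 - <<'E'
from run1 import *
gripper_open()
mt([*LENS,.16],LY,-45); rep("above")
ml([*LENS,.06],LY,-45,.12); ml([*LENS,.023],LY,-45,.05); rep("down")
im=get_image("scene"); cv2.imwrite("pics/s1.png",im["frame"]); crop(im,"pics/s1c.png",(300,200),(60,45),8)
E
```

```text
above t 2.39 gap 0.0878 F [ 0.1 -0.2 -0.2] p [ 0.4968 -0.1293  0.1525]
down t 4.27 gap 0.088 F [-0.5 -0.1  0.3] p [ 0.497  -0.1285  0.0154]
pics/s1c.png origin 240 155 scale 8
```

View pics/s1c.png

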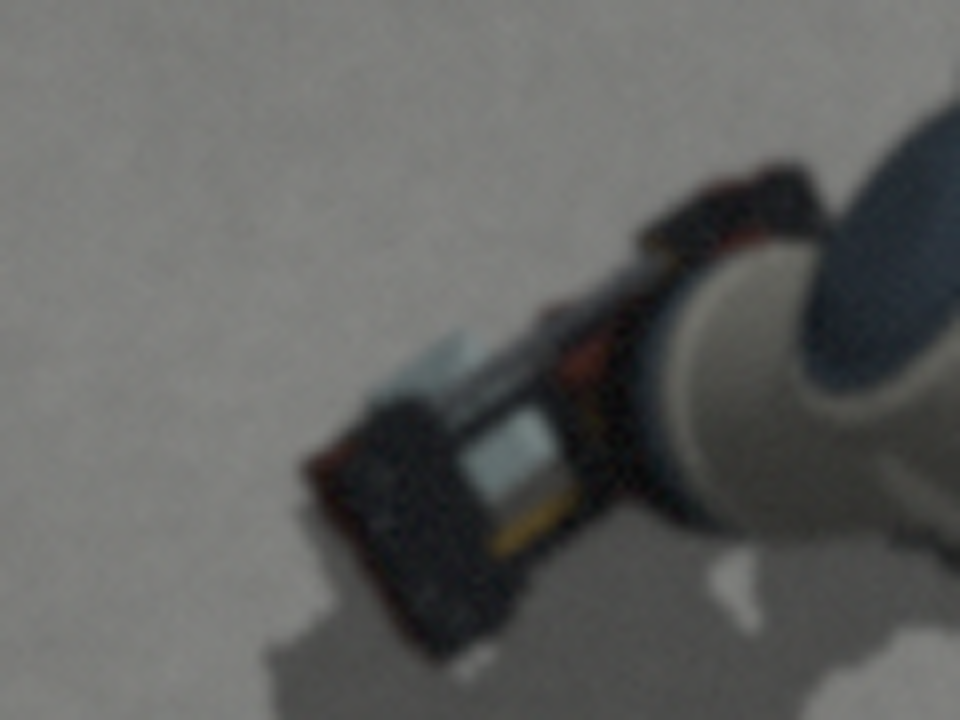

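The crop shows the fingers straddling the lens, with glass visible on both sides of the fingers at crop (440,370) and (510,450). I close and start the first quarter turn.

```bash
python3 - <<'E'
from run1 import *
close(); rep("closed")
M=[.46,-.06]
ml([*LENS,.05],LY,-45,.05); rep("lift")
mt([*LENS,.12],LY,-20); mt([.48,-.09,.14],LY,15); mt([*M,.12],LY,45); hold(.3); rep("turned")
ml([*M,.06],LY,45,.1); hold(.3);rep("low")
for n in("scene","top"):
    im=get_image(n); save(n+"2.npz",im); cv2.imwrite(f"pics/{n}2.png",im["frame"]); c=proj(im,[*M,.05]); crop(im,f"pics/{n}2c.png",c,(50,38),8)
E
```

```text
closed t 5.12 gap 0.0396 F [-2.   0.4 -0.2] p [ 0.4967 -0.1285  0.0152]
lift t 5.81 gap 0.04 F [-0.1  0.3 -1.6] p [ 0.4969 -0.1285  0.0422]
turned t 7.7 gap 0.0397 F [-0.1  0.3 -0.3] p [ 0.463  -0.0521  0.1132]
low t 8.75 gap 0.0397 F [ 0.6 -0.1 -1.1] p [ 0.4626 -0.0528  0.0527]
pics/scene2c.png origin 278 160 scale 8
pics/top2c.png origin 296 247 scale 8
```

View pics/scene2c.png

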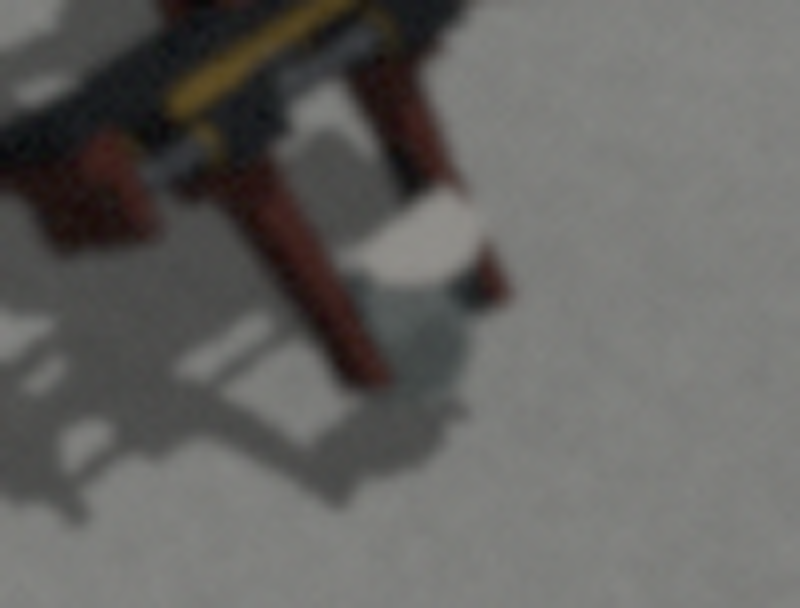

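View pics/top2c.png

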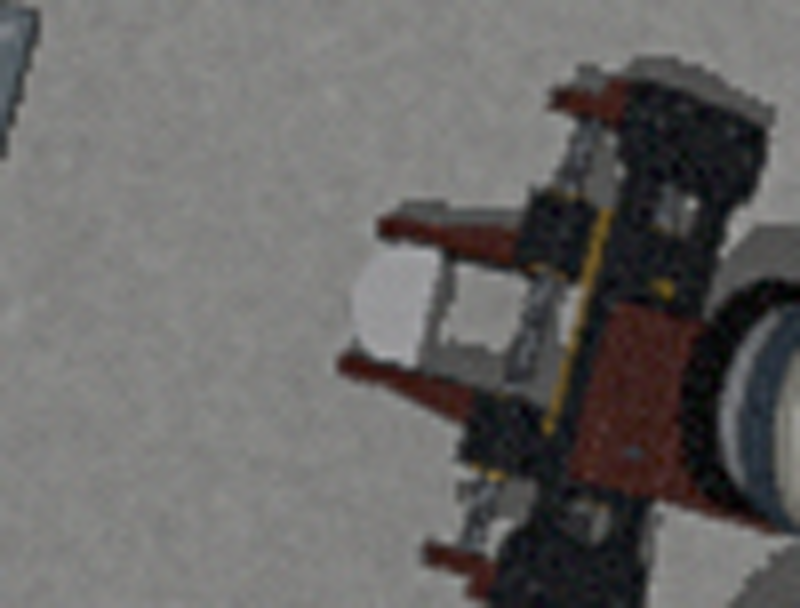

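The scene and top views show the white end up, with the crown away from the gripper and flat side towards it. I check the tilt numerically before setting down.

```bash
python3 - <<'E'
from cloud import *
from geo import *
for n in("scene2.npz","top2.npz"):
    im=load(n);P,ok=cloud(im);f=im["frame"]
    m=ok&(f.min(2)>130)&(np.linalg.norm(P[...,:2]-[.46,-.06],axis=-1)<.04)&(P[...,2]>.07)
    m=cv2.erode(m.astype(np.uint8),np.ones((2,2)))>0
    q=P[m]; c=q.mean(0); A=np.c_[q[:,:2]-c[:2],np.ones(len(q))]; s,*_=np.linalg.lstsq(A,q[:,2],rcond=None)
    e=np.array([np.cos(LY),np.sin(LY)]);print(n,len(q),c.round(4),"slope along e",s[:2]@e,"across",s[:2]@[-e[1],e[0]], "resid",(q[:,2]-A@s).std(), rect(P,m))
E
```

```text
scene2.npz 57 [ 0.4629 -0.0509  0.0911] slope along e 0.06975883733448712 across -0.0014255290188915927 resid 0.001691746752293272 [array([463.6, -50.9]), array([14.8, 30. ]), np.float64(63.2)]
top2.npz 92 [ 0.461  -0.0546  0.092 ] slope along e 0.0032660533981301253 across 0.007234429697562785 resid 0.0023694882924132307 [array([461.1, -53.4]), array([21.7, 34.6]), np.float64(72.6)]
```

```bash
python3 - <<'E'
from run1 import *
M=[.46,-.06]
ml([*M,.036],LY,45,.06); hold(.2); f0=rep("pre")["ft_force"]
z=.034
while z>.0265:
    ml([*M,z],LY,45,.02); hold(.08); st=state(); df=st["ft_force"]-f0; print(round(z,4),df.round(2),(st["moment"]).round(2),st["ee_pos"][2].round(4))
    if df[2]>4: break
    z-=.0007
for n in("scene","top"):
    im=get_image(n); save(n+"3.npz",im); crop(im,f"pics/{n}3c.png",proj(im,[*M,.03]),(40,30),10)
E
```

```text
pre t 9.6 gap 0.0398 F [-0.1 -0.2 -0.9] p [ 0.4625 -0.0527  0.0285]
0.034 [-0.5   0.51 -0.72] [-0.46  0.06 -0.02] 0.0263
0.0333 [-0.53 -0.22 -0.17] [-0.48  0.07  0.02] 0.0255
0.0326 [ 0.17  0.3  -1.23] [-0.48  0.02  0.03] 0.0248
0.0319 [-0.42  0.55 -0.74] [-0.45  0.07 -0.05] 0.0241
0.0312 [ 0.55  0.43 -0.87] [-0.47  0.02 -0.  ] 0.0234
0.0305 [-0.07  0.76 -0.81] [-0.45  0.05  0.01] 0.0227
0.0298 [ 0.53  0.31 -0.63] [-0.46  0.1   0.03] 0.022
0.0291 [-0.85  0.73  0.55] [-0.41  0.06  0.01] 0.0214
0.0284 [-3.39 -1.12  6.24] [0.22 0.29 0.3 ] 0.0213
pics/scene3c.png origin 287 174 scale 10
pics/top3c.png origin 306 255 scale 10
```

View pics/scene3c.png

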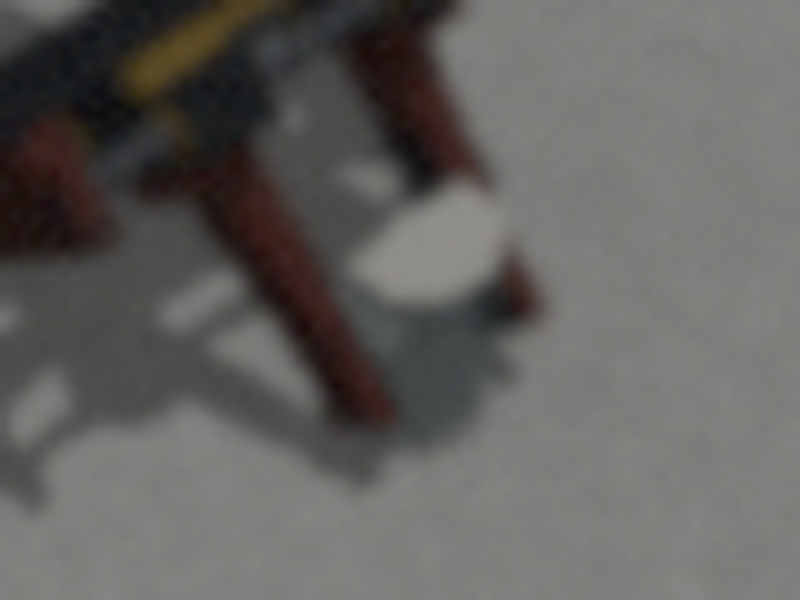

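The scene view shows the lens standing on the bench, and contact came at the expected height (6 N). I ease the press, release, and back out along the tool axis.

```bash
python3 - <<'E'
from run1 import *
M=np.array([.46,-.06])
ml([*M,.0289],LY,45,.02); hold(.2); rep("eased")
gripper_open(); hold(.2); rep("open")
_,_,a,_=frame(LY,np.pi/4,-1)
p=np.array([*M,.0289])-a*.12; ml(p,LY,45,.15)
p[2]=max(p[2],.19); mt(p,LY,45); mt([*(M+.05*VE),.2],LY,-20); rep()
mt([*(M+.10*VE),.15],LY,-45)
hold(.1)
for n in("scene","top"):
    im=get_image(n); save(n+"4.npz",im); crop(im,f"pics/{n}4c.png",proj(im,[*M,.03]),(50,38),8)
from cloud import *
for n in("scene4.npz","top4.npz"):
    im=load(n);P,ok=cloud(im);f=im["frame"]
    m=ok&(f.min(2)>130)&(np.linalg.norm(P[...,:2]-[.461,-.053],axis=-1)<.035)&(P[...,2]>.045)&(P[...,2]<.075)
    print(n,m.sum(),P[m].mean(0).round(4),rect(P,m))
E
```

```text
eased t 13.15 gap 0.04 F [-1.4 -0.9  3.8] p [ 0.4624 -0.0526  0.0213]
open t 14.22 gap 0.088 F [0.6 0.7 0.4] p [ 0.4624 -0.0526  0.0211]
 t 16.67 gap 0.0878 F [-0.2  0.1 -0.6] p [ 0.4723 -0.016   0.188 ]
pics/scene4c.png origin 277 166 scale 8
pics/top4c.png origin 296 247 scale 8
scene4.npz 100 [ 0.4612 -0.0532  0.0595] [array([462.6, -52.8]), array([23.7, 39.1]), np.float64(74.6)]
top4.npz 116 [ 0.462 -0.054  0.061] [array([462.5, -52.6]), array([25.5, 39.4]), np.float64(73.9)]
```

View pics/scene4c.png

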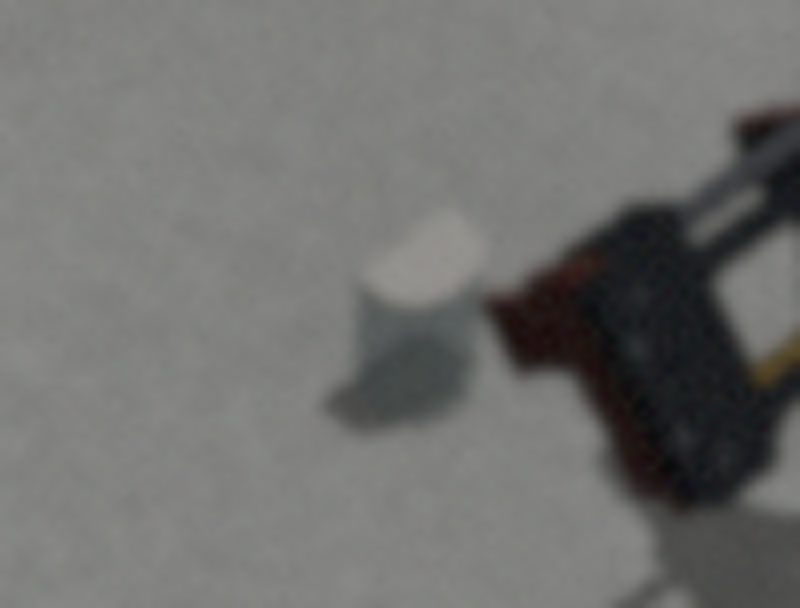

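View pics/top4c.png

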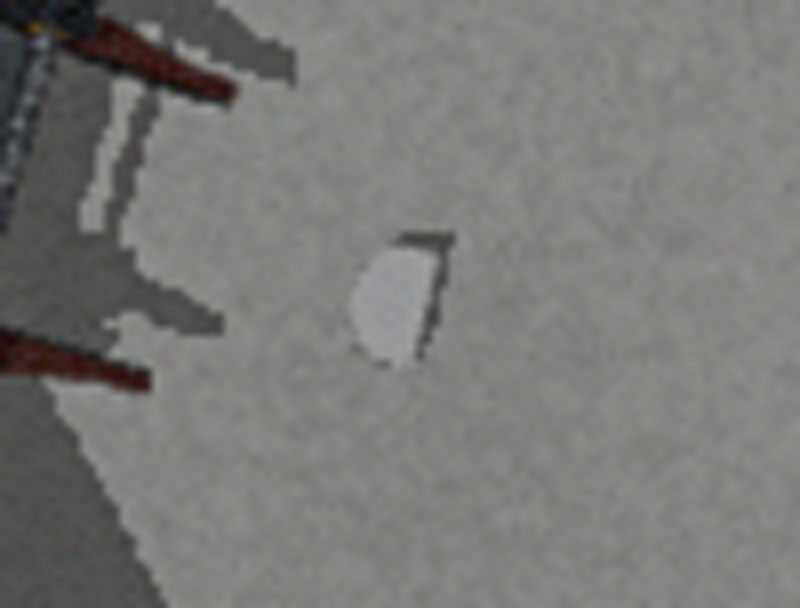

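Both views show the lens standing upright on its end, top at 0.060 m, with the crown on the +e side (top crop ~(395,305)). I regrasp from the crown side.

```bash
python3 - <<'E'
from run1 import *
Y=np.radians(73.0); e,_,a,_=frame(Y,-np.pi/4,-1)
c=np.array([.4628,-.0518,.030]); g=c-.005*e
mt(g-a*.11,Y,-45); ml(g-a*.03,Y,-45,.12); ml(g,Y,-45,.05); rep("in"); 
im=get_image("scene"); crop(im,"pics/s5c.png",proj(im,c),(40,30),10)
close(); rep("closed")
ml(g+[0,0,.03],Y,-45,.05); rep("lift")
im=get_image("scene"); crop(im,"pics/s5d.png",proj(im,c),(40,30),10)
E
```

```text
in t 19.19 gap 0.0878 F [-0.2  0.1 -0.6] p [ 0.4591 -0.0641  0.0223]
pics/s5c.png origin 290 176 scale 10
closed t 20.04 gap 0.0398 F [ 0.1 -0.4  0.7] p [ 0.4591 -0.064   0.0222]
lift t 20.79 gap 0.0397 F [-0.3  0.2 -1.9] p [ 0.459  -0.064   0.0521]
pics/s5d.png origin 290 176 scale 10
```

View pics/s5d.png

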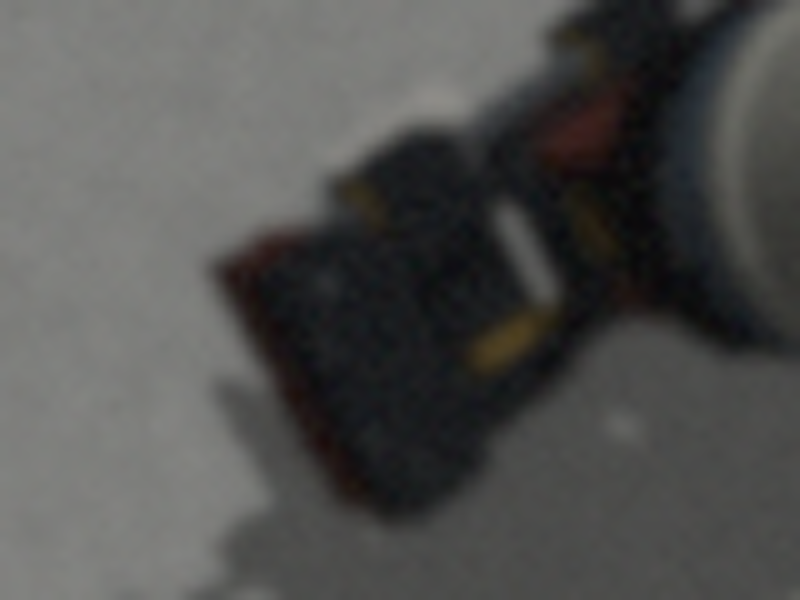

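The gap is 39.7 mm with a weight change of about -1.3 N, so the lens is held (the picture mostly shows the gripper hiding it). Second quarter turn, then a hold above the seat.

```bash
python3 - <<'E'
from run1 import *
e,_,_,_=frame(VY,0,-1); S=np.array([*SEAT,0])+.005*e
mt([.46,-.06,.15],VY,-25); mt([.49,.0,.18],VY,0); mt([.53,.10,.17],VY,30); mt(S+[0,0,.14],VY,45); ml(S+[0,0,.075],VY,45,.1); hold(.3); rep("over")
from cloud import *
for n in("scene","top"):
    im=get_image(n); save(n+"6.npz",im); cv2.imwrite(f"pics/{n}6.png",im["frame"]); crop(im,f"pics/{n}6c.png",proj(im,S+[0,0,.05]),(50,38),8)
E
```

```text
over t 23.82 gap 0.0395 F [-0.1 -0.2 -0.9] p [0.5495 0.168  0.0679]
pics/scene6c.png origin 345 226 scale 8
pics/top6c.png origin 217 218 scale 8
```

View pics/scene6c.png

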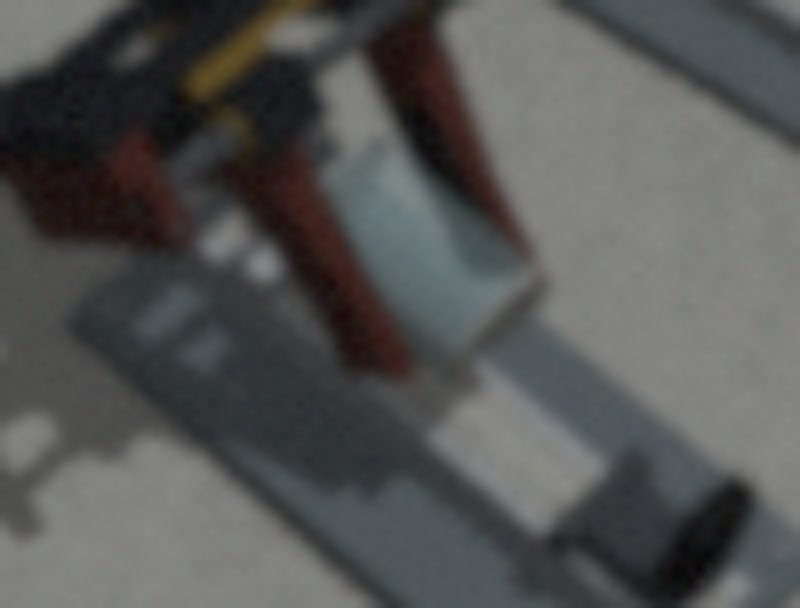

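View pics/top6c.png

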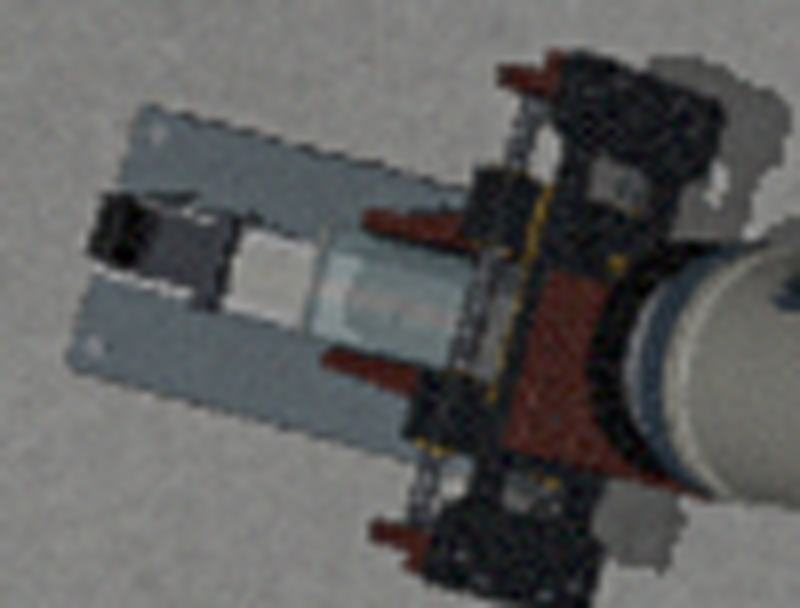

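```bash
python3 - <<'E'
from cloud import *
from geo import *
ey=np.array([-VE[1],VE[0]])
for n in("top6.npz","scene6.npz"):
    im=load(n);P,ok=cloud(im);f=im["frame"].astype(int);x=P[...,:2]-VO;a=x@VE;b=x@ey;z=P[...,2]
    col=(f[...,1]>f[...,2]+2)&(f.min(2)>60)   # glass: green/blue over red
    m=ok&col&(abs(b)<.03)&(a>-.06)&(a<.03)&(z>.055)&(z<.11)
    print(n,"lens",m.sum(),"along",np.percentile(a[m],[2,50,98,100]).round(4),"across",np.percentile(b[m],[1,50,99]).round(4),"zmax",np.percentile(z[m],[5,50,95]).round(4))
    for k in np.arange(-.04,.01,.01):
        s=m&(a>k)&(a<k+.01)
        if s.sum()>5: print("  slice",k.round(3),s.sum(),"z95",np.percentile(z[s],95).round(4),"b",np.percentile(b[s],[2,98]).round(4))
    r=ok&(abs(z-.03)<.004)&(a>.012)&(a<.03)&(abs(b)<.03)
    print("  rail b",np.percentile(b[r],[3,97]).round(4)); 
    p=ok&(abs(z-.044)<.006)&(a>.035)&(a<.075)&(abs(b)<.03); print("  plate/slide",np.percentile(a[p],[1,99]).round(4),np.percentile(b[p],[2,98]).round(4))
    # lens end, flat bottom edge: plot hue? 
E
```

```text
top6.npz lens 229 along [-0.0442 -0.0188  0.0052  0.0069] across [-0.0182 -0.0023  0.0184] zmax [0.0853 0.0922 0.0973]
  slice -0.04 43 z95 0.0969 b [-0.0174  0.0175]
  slice -0.03 42 z95 0.0977 b [-0.0177  0.0171]
  slice -0.02 45 z95 0.0971 b [-0.0175  0.0181]
  slice -0.01 45 z95 0.0974 b [-0.018   0.0185]
  slice 0.0 29 z95 0.0968 b [-0.0188  0.0176]
  rail b [-0.0136  0.0145]
  plate/slide [0.0467 0.0749] [-0.0156  0.0158]
scene6.npz lens 375 along [-0.0477 -0.015   0.0092  0.0101] across [-0.0212 -0.0062  0.0143] zmax [0.0817 0.0923 0.0957]
  slice -0.04 55 z95 0.0956 b [-0.0149  0.0135]
  slice -0.03 57 z95 0.0949 b [-0.0168  0.0105]
  slice -0.02 67 z95 0.095 b [-0.0193  0.0111]
  slice -0.01 73 z95 0.0949 b [-0.021   0.0114]
  slice 0.0 77 z95 0.0954 b [-0.0219  0.0103]
  rail b [-0.0153  0.0135]
  plate/slide [0.0487 0.0746] [-0.018   0.0159]
```

Lens is crown up, level, centred across the rail within about 1 mm, and its end is 2–4 mm clear of the fence position. I shift 3 mm away from the fence and lower under force watch.

```bash
python3 - <<'E'
from run1 import *
e,_,_,_=frame(VY,0,-1); S=np.array([*SEAT,0])+.008*e
ml(S+[0,0,.075],VY,45,.05); ml(S+[0,0,.045],VY,45,.08); hold(.2); f0=rep("pre")["ft_force"]
z=.042
while z>.0335:
    ml(S+[0,0,z],VY,45,.02); hold(.08); st=state(); df=st["ft_force"]-f0; print(round(z,4),df.round(2),st["ee_pos"][2].round(4))
    if df[2]>3: break
    z-=.0007
for n in("scene","top"):
    im=get_image(n); save(n+"7.npz",im); crop(im,f"pics/{n}7c.png",proj(im,S+[0,0,.04]),(50,38),8)
E
```

```text
pre t 24.89 gap 0.0401 F [-0.   0.1  0.1] p [0.5505 0.1709 0.0378]
0.042 [-0.28 -0.13 -0.91] 0.0342
0.0413 [-0.38  0.84 -1.19] 0.0335
0.0406 [-0.02  0.51 -0.89] 0.0328
0.0399 [-0.16  0.09 -0.76] 0.0321
0.0392 [ 0.21 -0.32 -1.77] 0.0314
0.0385 [-0.54  0.13 -1.12] 0.0307
0.0378 [-0.05 -0.08 -1.76] 0.03
0.0371 [-0.28 -1.   -0.84] 0.0294
0.0364 [-3.19 -2.64  5.11] 0.0294
pics/scene7c.png origin 345 229 scale 8
pics/top7c.png origin 216 218 scale 8
```

View pics/scene7c.png

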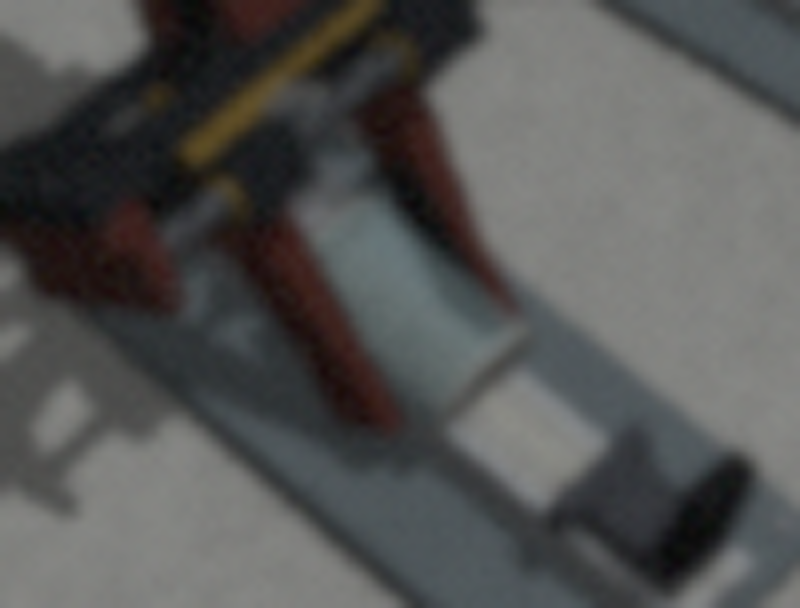

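View pics/top7c.png

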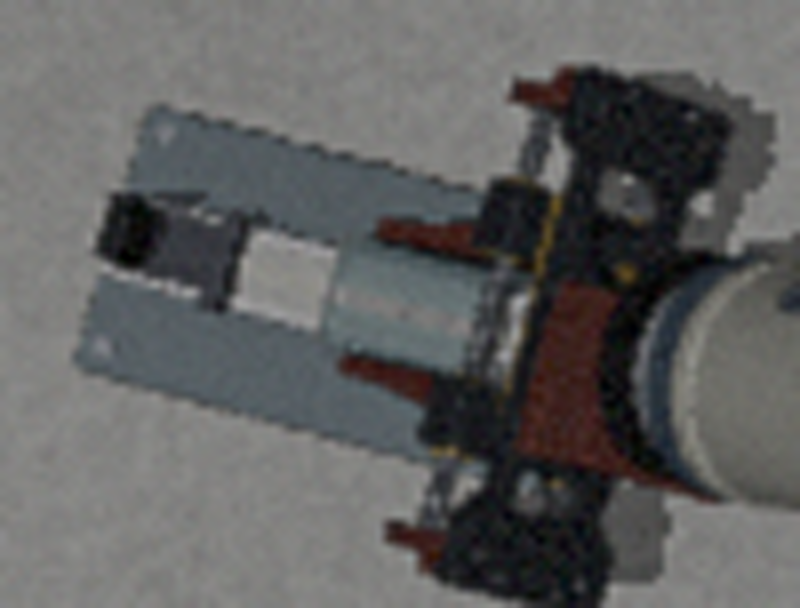

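It made contact at the expected rail height, and both views show the lens lying along the rail with the clamp still open. I release and retreat.

```bash
python3 - <<'E'
from run1 import *
e,_,a,_=frame(VY,np.pi/4,-1); S=np.array([*SEAT,0])+.008*e
ml(S+[0,0,.0369],VY,45,.02); hold(.2); rep("eased")
gripper_open(); hold(.2); rep("open")
p=S+[0,0,.0369]-a*.10; ml(p,VY,45,.15); p[2]=.22; mt(p-[0.0,0.08,0],VY,20); hold(.1)
from cloud import *
ey=np.array([-VE[1],VE[0]])
for n in("scene","top"):
    im=get_image(n); save(n+"8.npz",im); crop(im,f"pics/{n}8c.png",proj(im,S+[0,0,.04]),(50,38),8)
    P,ok=cloud(im);f=im["frame"].astype(int);x=P[...,:2]-VO;A=x@VE;b=x@ey;z=P[...,2]
    m=ok&(abs(b)<.03)&(A>-.052)&(A<.03)&(z>.037)&(z<.09)
    print(n,"lens",m.sum(),"along",np.percentile(A[m],[0,2,98,100]).round(4),"across",np.percentile(b[m],[1,50,99]).round(4),"z",np.percentile(z[m],[50,95]).round(4),rect(P,m))
    t=ok&(abs(b)<.03)&(A>.05)&(A<.11)&(z>.06); print("  tab",np.percentile(A[t],[2,98]).round(4),rect(P,t))
    c=ok&(abs(b)<.03)&(A<-.05)&(A>-.08)&(z>.038); print("  fence",np.percentile(A[c],[2,98]).round(4))
E
```

```text
eased t 28.49 gap 0.0399 F [-1.8 -1.6  4.6] p [0.5503 0.171  0.0295]
open t 29.57 gap 0.0877 F [ 0.1 -0.2  0.5] p [0.5501 0.171  0.0291]
pics/scene8c.png origin 345 229 scale 8
scene lens 480 along [-0.0478 -0.0461  0.0125  0.0131] across [-0.0219 -0.0086  0.0156] z [0.052  0.0567] [array([550.3, 162.5]), array([61.8, 40.7]), np.float64(76.9)]
  tab [0.0793 0.0887] [array([577.2, 260.1]), array([ 9.7, 26.2]), np.float64(74.2)]
  fence [-0.0682 -0.0534]
pics/top8c.png origin 216 218 scale 8
top lens 314 along [-0.0496 -0.0491  0.0097  0.0105] across [-0.02    0.0001  0.019 ] z [0.0534 0.0594] [array([547.7, 160.9]), array([60.2, 39.3]), np.float64(73.7)]
  tab [0.0762 0.0863] [array([575.1, 258. ]), array([10.6, 23.4]), np.float64(71.7)]
  fence [-0.0711 -0.0559]
```

View pics/scene8c.png

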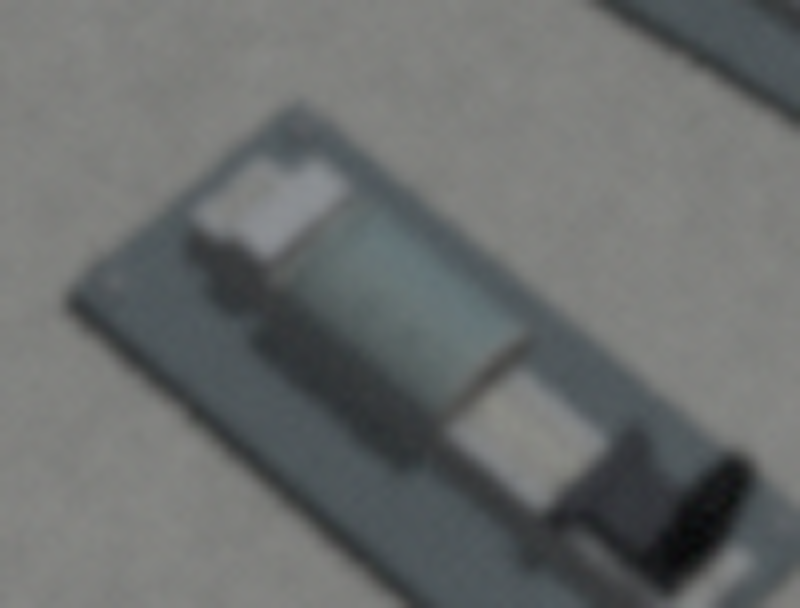

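View pics/top8c.png

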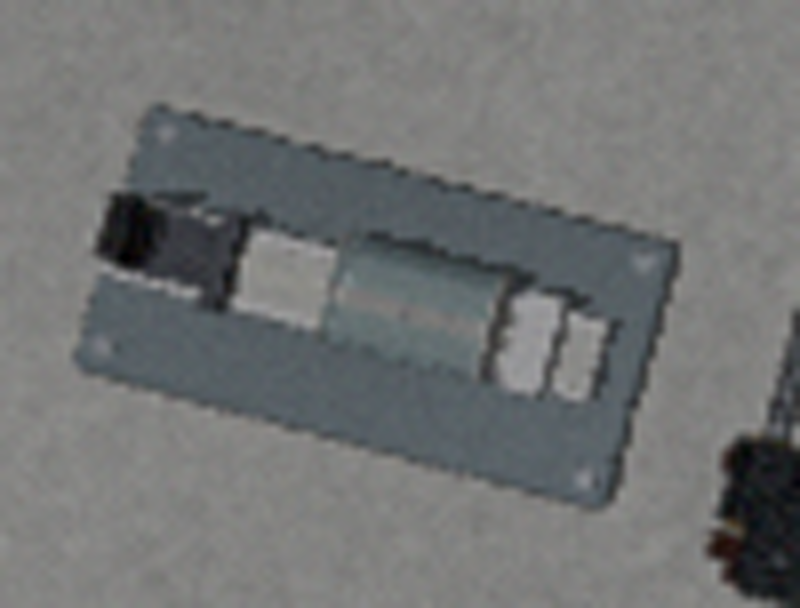

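The views show the lens flat on the rail, square, about 6 mm from the fence, with the clamp open. Next I push the tab from behind with the fingers closed.

```bash
python3 - <<'E'
from run1 import *
e,_,_,Rm=frame(VY,0,-1);Q=q(Rm); V=lambda al,z:np.array([*(VO+al*VE),z])
close()
move_to(V(.06,.25),Q); move_to(V(.112,.14),Q); move_l(V(.112,.060),.12,Q); hold(.2); f0=rep("behind")["ft_force"]
al=.112; log=[];touched=False
while al>.047:
    al-=.004 if al>.064 else .0008
    move_l(V(al,.060),.05 if al>.064 else .02,Q)
    if al<=.064: hold(.05)
    st=state(); F=(st["ft_force"]-f0)@e; log.append((round(al,4),round(F,1)))
    if F>9: break
print(log); rep("end"); hold(.2); print((state()["ft_force"]-f0)@e)
for n in("scene","top"):
    im=get_image(n); save(n+"9.npz",im); crop(im,f"pics/{n}9c.png",proj(im,V(0,.04)),(50,38),8)
E
```

```text
behind t 35.02 gap 0.0006 F [0.2 0.5 0.2] p [0.5849 0.2875 0.0613]
[(0.108, np.float64(-0.8)), (0.104, np.float64(0.3)), (0.1, np.float64(0.1)), (0.096, np.float64(-1.0)), (0.092, np.float64(-0.2)), (0.088, np.float64(-0.9)), (0.084, np.float64(-0.0)), (0.08, np.float64(-1.3)), (0.076, np.float64(-0.8)), (0.072, np.float64(0.4)), (0.068, np.float64(-1.0)), (0.064, np.float64(0.3)), (0.0632, np.float64(2.8)), (0.0624, np.float64(2.4)), (0.0616, np.float64(2.0)), (0.0608, np.float64(2.2)), (0.06, np.float64(1.5)), (0.0592, np.float64(2.2)), (0.0584, np.float64(2.6)), (0.0576, np.float64(3.4)), (0.0568, np.float64(5.7)), (0.056, np.float64(9.2))]
end t 41.17 gap 0.0007 F [ 3.6  9.1 -2.4] p [0.5689 0.2351 0.0601]
9.303902641325859
pics/scene9c.png origin 351 234 scale 8
pics/top9c.png origin 210 216 scale 8
```

View pics/scene9c.png

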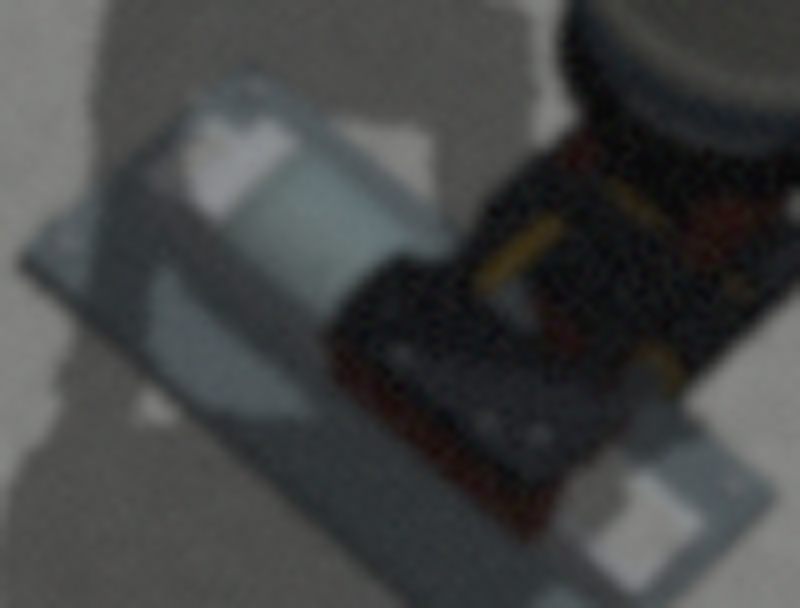

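Resistance rose sharply at the expected place and the lens is at the fence. I back off, lift clear and check.

```bash
python3 - <<'E'
from run1 import *
from cloud import *
e,_,_,Rm=frame(VY,0,-1);Q=q(Rm); V=lambda al,z:np.array([*(VO+al*VE),z])
move_l(V(.09,.060),.08,Q); move_l(V(.09,.2),.15,Q); move_to([.42,-.2,.25],Q); hold(.2); rep("clear")
ey=np.array([-VE[1],VE[0]])
for n in("scene","top"):
    im=get_image(n); save(n+"10.npz",im); cv2.imwrite(f"pics/{n}10.png",im["frame"]); crop(im,f"pics/{n}10c.png",proj(im,V(0,.04)),(50,38),8)
    P,ok=cloud(im);x=P[...,:2]-VO;A=x@VE;b=x@ey;z=P[...,2]
    m=ok&(abs(b)<.03)&(A>-.06)&(A<.004)&(z>.047)&(z<.09)
    print(n,"lens",m.sum(),"along",np.percentile(A[m],[0,2,98,100]).round(4),"across",np.percentile(b[m],[1,50,99]).round(4),"z95",np.percentile(z[m],[95]).round(4),rect(P,m))
    t=ok&(abs(b)<.03)&(A>.01)&(A<.11)&(z>.06); print("  tab",rect(P,t),A[t].mean().round(4))
E
```

```text
clear t 45.13 gap 0.0002 F [ 0.6  0.2 -0.3] p [ 0.4204 -0.1995  0.2498]
pics/scene10c.png origin 351 234 scale 8
scene lens 350 along [-0.0547 -0.0534  0.0023  0.0037] across [-0.0201 -0.0056  0.0154] z95 [0.0568] [array([548.9, 154.5]), array([58.4, 38.7]), np.float64(72.6)]
  tab [array([565.1, 219.1]), array([10.9, 25.9]), np.float64(76.3)] 0.0421
pics/top10c.png origin 210 216 scale 8
top lens 265 along [-0.0588 -0.056   0.002   0.004 ] across [-0.0187 -0.0005  0.0173] z95 [0.059] [array([545.3, 153.5]), array([61.9, 38.4]), np.float64(71.7)]
  tab [array([563. , 216.7]), array([10.3, 23.2]), np.float64(73.9)] 0.0374
```

View pics/scene10c.png

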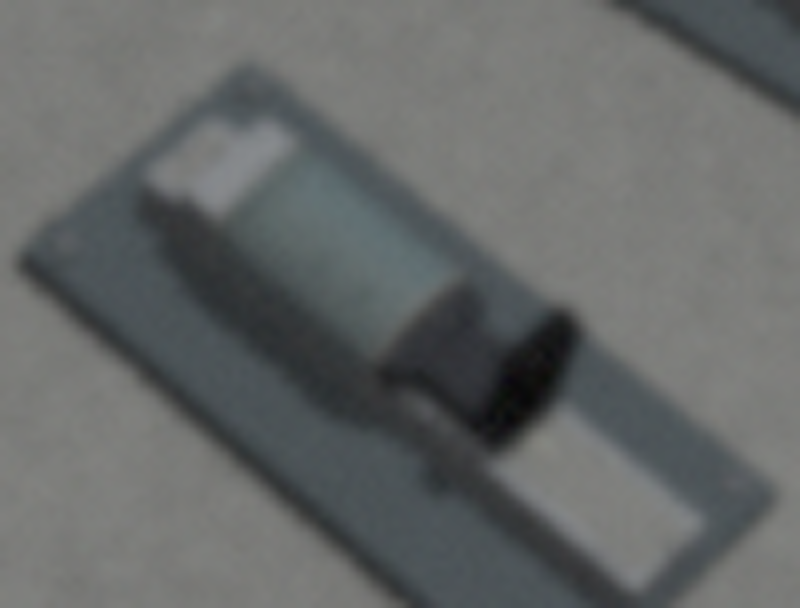

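View pics/top10.png

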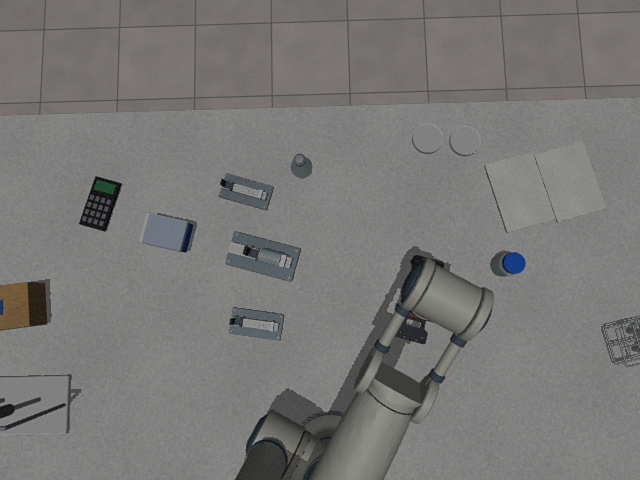

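View pics/top10c.png

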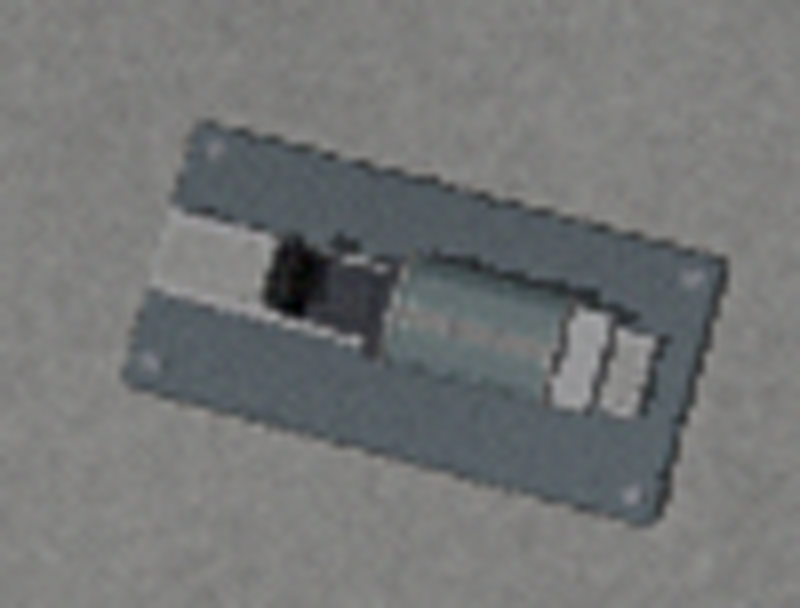

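The lens sits tight between fence and clamp with no visible gap at either end. The tab is 39.8 mm along the viewer's x axis from its origin (0.040 expected), and the bystanders are at the same pixels as at the start.

```bash
python3 -c "
from bench import *
job_done(); print(state()['time'])"
```

```text
the job is handed in; nothing more can be done
the job is handed in; nothing more can be done
```

The job is handed in: the lens lies flat side down on the 200 x 100 mm viewer's rail, held between the fence and the closed clamp. No verdict was reported; the last clock reading before hand-in was about 45 s of the 69 s allowed.

**What I did:** I gripped the rocking lens by its side walls with the tool tilted 45° and stood it on its end on the bench. I then regrasped it from the crown side, made the second quarter turn and laid it on the rail about 6 mm from the fence. With closed fingers I pushed the clamp tab until the resistance rose from about 2 N to 9 N, then backed off and moved clear.

**Last checks:**
- **Lens position:** there is no visible gap at the fence or the clamp, and the crown is at 57–59 mm (56 expected). In the top view the lens is within 1 mm of the rail's centre line. Its measured yaw was 1–2° off the rail's in the two views.
- **Clamp:** the tab is at 39.8 mm, averaged over both views, where 40 mm means clamped. This puts the travel at about 0.045.
- **Bystanders:** the bottle, tip box and flask are at the same pixels as at the start.

**Disagreements:** the two cameras differ by 2–5 mm along the rail, so I averaged them. My first hand-picked two-view points came out 3–7 mm low on the lens, fence and base, and 19 mm low on the tab. I used the depth readings instead, which matched the given sizes to about 3 mm.

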